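# Put the score clipboard away under the riser

## Robot

A 6-joint arm with a two-finger parallel gripper is mounted at the origin on the work surface. World frame = base frame: x ahead of the robot, y to its left, z up, the work surface at z = 0. Lengths are in m, angles in rad, forces in N, time in s.
With the tool pointing down it reaches from about 0.375 to 0.9 m from the base axis. Payload 3.1 kg.
Tool frame: the origin (TCP) lies midway between the tips of the shut fingers; the grasp point (between the pads) lies 19 mm behind it; z points along the fingers, y is the direction in which the jaws open and shut (so a half turn about z gives the same grasp; the last joint's range is limited). The gripper opens to 85 mm and grips with 20 to 120 N. Pads are 22 mm wide; open, the fingers measure 114 mm over their backs; the gripper's body (76 mm by 85 mm) begins 54 mm behind the grasp point. The pads swing forward as they close: fully open they stand 13 mm farther back than shut.
Start: joints at [1.022, 0.527, 1.433, -0, 1.181, -0.178], TCP at [0.226, 0.583, 0.231] pointing down, gripper open.
Joint ranges: [-3.08, 3.08], [-0.75, 2.2], [0.22, 2.44], [-1.43, 4.57], [0, 2.65], [-2.85, 2.85]. Speed limits (rad/s): [2.79, 2.79, 3.14, 3.14, 3.14, 3.14].

## Interface

Orientations are given as a unit quaternion [x, y, z, w].
In Python, from station import manip gives the robot as it stands.
- The arm moves only by the tool servo_tool, never from a script. Its argument "motion" is a list of rows, each a list of 7 numbers: the shift along the tool's x, y, z in mm, then the turn, a rotation vector about the tool's x, y, z in rad, then the opening, from -1 (shut) to 1 (fully open), so that 0 is half open. In form: [[x, y, z, rx, ry, rz, hand], ...]. A call has 1 to 12 rows; each row shifts and turns the pose as measured when the row begins, along the tool's axes as they then stand; what a row does not reach is not made up. A row lasts 1/12 s, in which the tool goes at most 41.7 mm and 7.16 degrees, less where a joint would pass 70% of its speed; a pose out of reach is approached as far as the arm can. A call with a gripper value outside its range is refused whole. The fingers move at their own pace and stop on an object; "grip_force" is the grip in N (left out, the last holds). Time passes only in rows, so rows that do not move let the fingers close. It gives the time, the measured TCP pose, the force and the opening at its end, in the units of the state.
- manip.sense(): the state, without advancing time (a new reading comes with each control period).
- manip.snapshot(name): name is "scene" or "top" or "wrist"; returns a dict with "frame" (420x560x3 uint8, red, green, blue), "mtx" (3x3 intrinsics, pixels), "world_from_camera" (4x4, takes a point from camera to world coordinates). Camera axes: x right, y up, looking along -z (the intrinsics and any distortion apply to the point x, -y, -z); pixel columns grow to the right and rows downward; lengths in m; the calibration is good to about 2 mm. The wrist camera is an equidistant fisheye: a pixel r from the principal point sees the ray r / f radians off the axis. A picture is of the moment at which its call begins. There is no depth.
- manip.sign_off(): hands the job in, once; it reports no verdict.
The state is a dict: "t": time; "q": joint angles; "qd": joint speeds; "tau": joint torques, N m; "tcp_pos": TCP position; "tool_rot": TCP orientation; "force": force on the tool from outside, world axes, zero at the start; "ft_torque": the same for the moment, N m; "finger_gap": opening from 0.0 (shut) to 1.0 (fully open).
Only numpy, scipy, OpenCV 4.12 (cv2) and the standard library are available. Lean on these libraries where they do the work, as an engineer would, in place of code of your own. Each camera call takes 0.05 s, during which the arm holds its last target.

## Task

The score clipboard goes back in its slot under the plywood riser. First take the duck off it and stand the duck upright on the lazy susan beside the other one, then slide the clipboard flat under the riser, front end first, until it is fully home against the back of the slot, and let go. Both ducks must end up standing on the lazy susan, and the dice tumbler and the card box stay where they are.

Things in the scene. Friction and masses are not known exactly. Their poses are not given: they have to be found in the camera images.
- clipboard: loose aluminium clipboard flat on the table; plate 190 long (x) x 110 wide (y) x 5 thick, white paper on top, about 250 g. Origin at the centre of the plate's underside; x points to its front end, which enters the slot first. A steel clip stands at the other end (see clip). Most of the board goes under the riser; the clip stays outside.
- clip (a point): middle of the steel clip on the clipboard, at plate x = -82, y = 0, 28 above the plate's underside; axes as the clipboard. The clip is rigid, the handle: 40 wide along y with flat end faces, 24 long along x (plate x -92 to -68), 45 high above the plate's underside; above 32 it is an upright red tab 10 thick along x. Pinch it across the 40 or across the tab.
- duck: yellow plastic duck, flat-sided body 66 long x 44 wide x 38 high, round head 34 across, orange beak; 68 high overall, 80 g; origin at the centre of its underside, x towards the beak. The duck to move; it starts as a paperweight on the clipboard's plate (underside 5 above the table). Too tall to pass under the riser.
- riser: fixed low plywood bridge; roof x -70 to +74, 140 wide (y), underside 32 and top 38 above the table. Slot below it 122 wide between side walls, open only at x = -70; inner face of the back wall at x = +66. Origin at the centre, table height; x points into the slot. Clipboard fully home: front edge on the back wall, its origin at x = -29, y = 0 here, x axes parallel.
- lazy_susan: round wooden lazy susan, 220 diameter, its top face 30 above the table; a black turning knob in the middle, 26 across, rises 24 above that face. Fixed in place; the disc turns with slight friction (turning it does no harm). Origin on its axis, at table height; this origin does not turn with the disc.
- other_duck: yellow plastic duck, flat-sided body 66 long x 44 wide x 38 high, round head 34 across, orange beak; 68 high overall, 80 g; origin at the centre of its underside, x towards the beak. The bystander duck, already standing on the lazy susan, about 70 from its axis, in any direction. Keep it standing there.
- tumbler: loose frosted glass tumbler with dice in it, 68 across the rim, 85 tall, standing on the riser's roof (underside 38 above the table); origin at the centre of its underside. Leave it.
- card_box: loose blue card box lying flat, 64 (x) x 90 (y) x 20 high, origin at the centre of its underside. Leave it.
Mind the look-alikes: they are no part of the job. There is more than one size of the tumbler; the one meant has the size given above.

How it is judged:
On the way, in this order (a step that is already met when the one before it is completed fails the run):
1. the duck stands upright on the lazy susan, let go (z of duck in the frame of lazy_susan between 0.026 and 0.036 m and horizontal distance between duck and lazy_susan below 0.11 m and angle between duck's own z axis and vertical below 0.12 rad and contact force between duck and the fingers below 0.1 N and linear speed of duck below 0.03 m/s), for 0.2 s.
2. the clipboard lies flat under the riser, fully home (x of clipboard in the frame of riser between -0.036 and -0.02 m and y of clipboard in the frame of riser between -0.012 and 0.012 m and angle between the x axis of clipboard and the x axis of riser, either way round below 0.12 rad and angle between clipboard's own z axis and vertical below 0.05 rad and height (world z) of clipboard below 0.006 m), for 0.2 s.
At the end, for the whole second after the job is handed in: clipboard flat under the riser, front edge within 7 mm of the back wall, centred within 12 mm, parallel within 7 degrees; both ducks upright (within 7 degrees) on the lazy susan; tumbler upright, it and the card box within 30 mm of their start; all released, at rest (all of step 2 and z of duck in the frame of lazy_susan between 0.026 and 0.036 m and horizontal distance between each of duck, other_duck and lazy_susan below 0.11 m and angle between each of duck, other_duck's own z axis and vertical below 0.12 rad and z of other_duck in the frame of lazy_susan between 0.026 and 0.036 m and linear speed of clipboard below 0.02 m/s and linear speed of each of duck, other_duck below 0.03 m/s and angle between tumbler's own z axis and vertical below 0.1 rad and distance of each of tumbler, card_box from where it was at the start of the episode below 0.03 m); the robot touches nothing.
It fails at once if the tumbler is tipped or shoved (angle between tumbler's own z axis and vertical above 0.4 rad or distance of tumbler from where it was at the start of the episode above 0.03 m).
It fails at once if the other duck is knocked over (angle between other_duck's own z axis and vertical above 0.6 rad).
It fails at once if the card box is shoved (distance of card_box from where it was at the start of the episode above 0.03 m).
It also fails if it takes over 64 s, if anything falls off the work surface, if the arm or the gripper's body presses on something with over 40 N, if the wrist force passes 120 N, or if a joint passes its speed limit or range.

## Working session

There is one attempt and no reset: what is moved stays moved. The work goes in short steps, Python scripts to look and compute and a tool call to move; the robot and the scene stay as the last step left them, time stands still between calls to the robot, and variables do not carry over. Pictures are saved under pics/ and viewed, and the job is handed in when it is done.

Besides the shell and the picture viewer there is one more tool, called as name(argument=value, ...), one argument or row to a line, values as JSON. servo_tool: Moves the arm, as the interface text tells. Its arguments: {"type":"object","properties":{"motion":{"type":"array"},"grip_force":{"type":"number"}},"required":["motion"]}

```bash
mkdir -p pics; ls; python3 - <<'E'
from station import manip
import cv2,numpy as np
s=manip.sense();print({k:np.round(v,3).tolist() for k,v in s.items()})
for n in ["scene","top","wrist"]:
    d=manip.snapshot(n);cv2.imwrite(f"pics/{n}0.png",d["frame"][:,:,::-1]);np.savez(f"{n}0.npz",**d)
    print(n,np.round(d["mtx"],2).tolist(),np.round(d["world_from_camera"],3).tolist(),[k for k in d])
E
```

```text
pics
{'t': 0.0, 'q': [1.021, 0.528, 1.434, 0.0, 1.181, -0.179], 'qd': [0.0, -0.001, 0.002, -0.001, -0.001, 0.001], 'tau': [-0.0, -44.236, -17.802, -0.0, 0.008, -0.0], 'tcp_pos': [0.226, 0.582, 0.23], 'tool_rot': [0.184, 0.983, -0.001, -0.0], 'force': [-0.076, -0.271, 0.48], 'ft_torque': [-0.01, -0.032, 0.018], 'finger_gap': 1.001}
scene [[426.73, 0.0, 283.68], [0.0, 426.73, 208.25], [0.0, 0.0, 1.0]] [[-0.626, -0.628, 0.462, 1.11], [0.78, -0.504, 0.371, 0.436], [-0.001, 0.593, 0.805, 0.937], [0.0, 0.0, 0.0, 1.0]] ['frame', 'mtx', 'world_from_camera']
top [[494.9, 0.0, 271.77], [0.0, 494.9, 208.93], [0.0, 0.0, 1.0]] [[-0.026, 0.996, -0.091, 0.48], [-1.0, -0.027, -0.015, 0.018], [-0.017, 0.09, 0.996, 1.369], [0.0, 0.0, 0.0, 1.0]] ['frame', 'mtx', 'world_from_camera']
wrist [[325.19, 0.0, 280.64], [0.0, 325.19, 211.1], [0.0, 0.0, 1.0]] [[0.362, -0.901, -0.239, 0.167], [0.932, 0.35, 0.094, 0.606], [-0.001, -0.257, 0.966, 0.373], [0.0, 0.0, 0.0, 1.0]] ['frame', 'mtx', 'world_from_camera']
```

View pics/scene0.png

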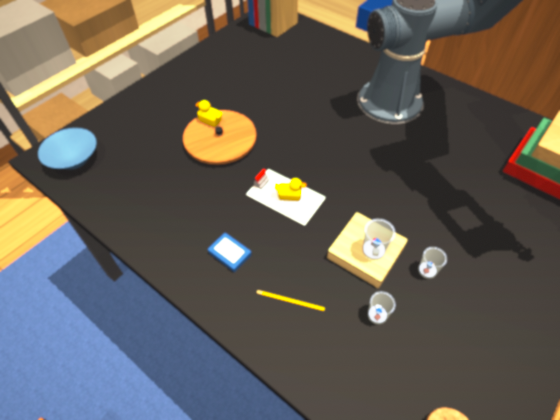

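View pics/top0.png

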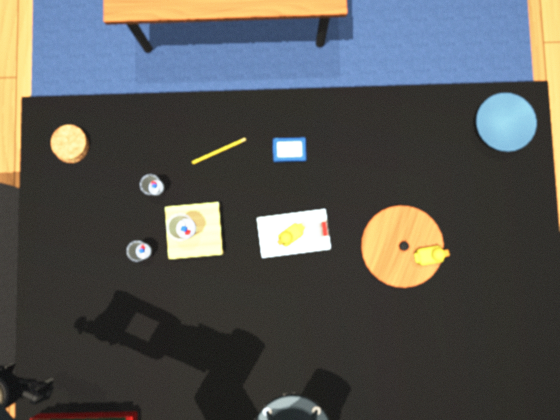

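View pics/wrist0.png

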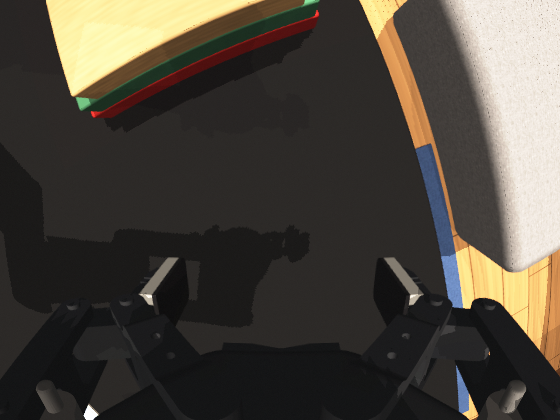

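```bash
cat > h.py <<'E'
import numpy as np,cv2
def ray(d,u,v,fish=False):
    K=d["mtx"];T=d["world_from_camera"]
    x=(u-K[0,2])/K[0,0];y=(v-K[1,2])/K[1,1]
    if fish:
        r=np.hypot(x,y);s=np.sin(r)/r if r>0 else 1;c=np.array([x*s,-y*s,-np.cos(r)])
    else: c=np.array([x,-y,-1.])
    return T[:3,3],T[:3,:3]@c
def onz(d,u,v,z,fish=False):
    o,r=ray(d,u,v,fish);return o+r*(z-o[2])/r[2]
def proj(d,P):
    T=d["world_from_camera"];c=T[:3,:3].T@(np.array(P)-T[:3,3]);K=d["mtx"]
    return K[0,0]*c[0]/-c[2]+K[0,2],K[1,1]*-c[1]/-c[2]+K[1,2]
def two(d1,p1,d2,p2):
    o1,r1=ray(d1,*p1);o2,r2=ray(d2,*p2)
    A=np.stack([r1,-r2],1);s=np.linalg.lstsq(A,o2-o1,rcond=None)[0]
    a=o1+s[0]*r1;b=o2+s[1]*r2;return (a+b)/2,np.linalg.norm(a-b)
E
python3 - <<'E'
import cv2
t=cv2.imread("pics/top0.png");c=t[120:300,120:460]
a=c[50:160,120:340];cv2.imwrite("pics/c1.png",cv2.resize(a,None,fx=3.6,fy=3.6,interpolation=2))
a=c[50:160,0:120];cv2.imwrite("pics/c2.png",cv2.resize(a,None,fx=5,fy=5,interpolation=2))
s=cv2.imread("pics/scene0.png")
cv2.imwrite("pics/c3.png",cv2.resize(s[90:290,170:430],None,fx=3,fy=3,interpolation=2))
E
```

```text
(no output)
```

View pics/c1.png

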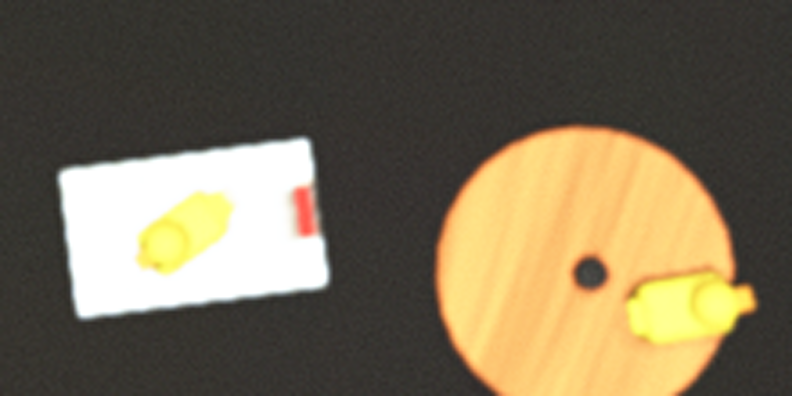

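View pics/c2.png

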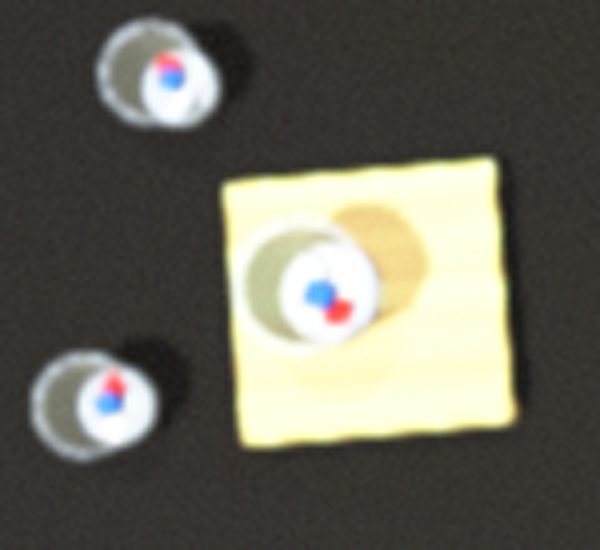

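View pics/c3.png

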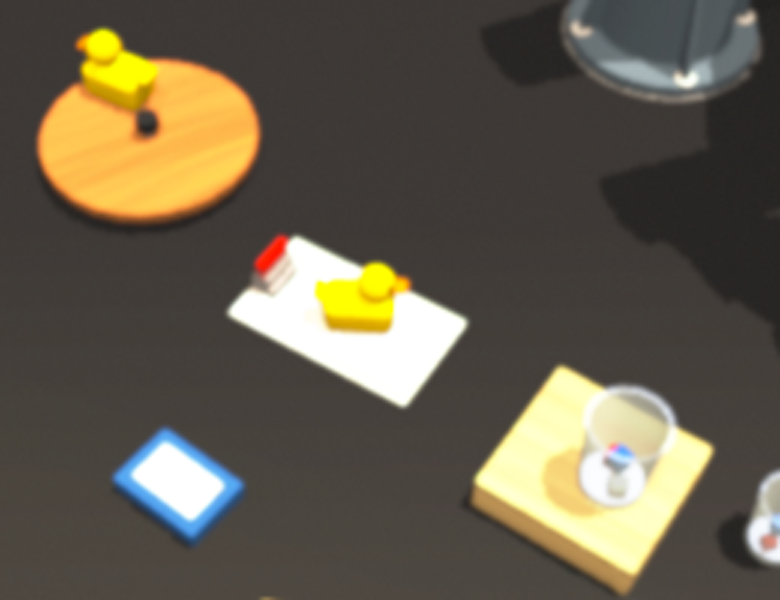

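```bash
cat > m.py <<'E'
from h import *
def load(n):
    z=np.load(n);return {k:z[k] for k in z.files}
def quad(mask):
    cs,_=cv2.findContours(mask,cv2.RETR_EXTERNAL,cv2.CHAIN_APPROX_NONE)
    c=max(cs,key=cv2.contourArea);return cv2.minAreaRect(c),c
E
python3 - <<'E'
from m import *
d=load("top0.npz");s=load("scene0.npz")
f=d["frame"].astype(int);hsv=cv2.cvtColor(d["frame"],cv2.COLOR_RGB2HSV)
def box(x0,x1,y0,y1,m):
    o=np.zeros(m.shape,np.uint8);o[y0:y1,x0:x1]=m[y0:y1,x0:x1]*255;return o
def rep(name,m,z):
    r,c=quad(m)
    P=np.array([onz(d,u,v,z)[:2] for u,v in c[:,0]]).astype(np.float32)
    R=cv2.minAreaRect(P*1000);print(name,np.round(R[0],1),np.round(R[1],1),round(R[2],1));return P,c
rep("board",box(245,345,195,270,f[:,:,0]>110),0.005)
rep("riser",box(160,230,195,265,f[:,:,0]>110),0.038)
rep("box",box(265,315,130,170,f[:,:,2]>90),0.02)
P,c=rep("red tab",box(310,335,210,245,(f[:,:,0]-f[:,:,1]>60)),0.045)
P,c=rep("susan",box(350,455,195,295,f[:,:,0]-f[:,:,2]>60),0.03)
y=(hsv[:,:,0]>24)&(hsv[:,:,0]<34)&(hsv[:,:,1]>150)
rep("duck",box(270,310,215,255,y),0.043)
rep("oduck",box(410,455,240,275,y),0.068)
# susan ellipse by its left arc
m=box(350,455,195,295,f[:,:,0]>110);r,c=quad(m)
P=np.array([onz(d,u,v,.03)[:2] for u,v in c[:,0] if u<410]);
A=np.c_[2*P,np.ones(len(P))];x=np.linalg.lstsq(A,(P**2).sum(1),rcond=None)[0];print("circle",x[:2],np.sqrt(x[2]+x[0]**2+x[1]**2))
for n,u,v in [("knob",120+120+590/3.6,170+271/3.6)]: print(n,onz(d,u,v,.054))
# heads
t=lambda a,b:(240+a/3.6,170+b/3.6); sc=lambda a,b:(170+a/3,90+b/3)
print("head",two(d,t(163,243),s,sc(377,281)))
print("beak",two(d,t(145,263),s,sc(403,285)))
print("ohead",two(d,t(716,299),s,sc(102,46)))
print("tail",two(d,t(224,205),s,sc(322,290)))
print("otail",two(d,t(640,315),s,sc(140,95)))
print("tumbler base",onz(d,120+329/5,170+293/5,.04))
E
```

```text
board [536.4 -19.3] [117.5 196.8] 5.8
riser [549.9 251.2] [147.1 151.4] 3.5
box [768.  -13.8] [70.4 95.5] 0.4
red tab [ 544.5 -100.7] [35.5 13.2] 6.1
susan [ 492.7 -309.7] [222.6 222.4] 43.1
duck [523.1   1.8] [32.1 34.7] 88.4
oduck [ 473.9 -374.2] [81.4 40.7] 70.7
circle [ 0.49290261 -0.30900976] 0.11090702367569612
knob [ 0.49396236 -0.30827644  0.054     ]
head (array([0.52249431, 0.00405129, 0.05727384]), np.float64(0.0004544706797870314))
beak (array([0.50723146, 0.01937318, 0.04909547]), np.float64(0.004525781036257345))
ohead (array([ 0.47052932, -0.38880961,  0.08253535]), np.float64(0.0025946989210746635))
tail (array([ 0.54904923, -0.04074207,  0.03600893]), np.float64(0.004950536633005844))
otail (array([ 0.46141116, -0.34994193,  0.03235366]), np.float64(0.0023943364220952094))
tumbler base [0.55422776 0.270892   0.04      ]
```

servo_tool(
  motion=[
    [-15, -13, 0, 0, 0, 0, 1],
    [-29, -26, 0, 0, 0, 0, 1],
    [-29, -26, 0, 0, 0, 0, 1],
    [-29, -26, 0, 0, 0, 0, 1],
    [-29, -26, 0, 0, 0, 0, 1],
    [-29, -26, 0, 0, 0, 0, 1],
    [-29, -26, 0, 0, 0, 0, 1],
    [-29, -26, 0, 0, 0, 0, 1],
    [-29, -26, 0, 0, 0, 0, 1],
    [-29, -26, 0, 0, 0, 0, 1],
    [-29, -26, 0, 0, 0, 0, 1],
    [-29, -26, 0, 0, 0, 0, 1],
  ],
)

```text
t: 1.15
tcp_pos: [0.4335, 0.1737, 0.2268]
tool_rot: [0.176, 0.984, 0.001, -0.001]
force: [0.4, 1.2, 0.2]
finger_gap: 1.004
```

```bash
cat > go.py <<'E'
# helper: remaining shift to a target, in tool axes
from h import *
from station import manip
from scipy.spatial.transform import Rotation as R
def togo(pos,yaw=None):
    s=manip.sense();q=R.from_quat(s["tool_rot"]);M=q.as_matrix()
    print("t",round(float(s["t"]),2),"tcp",np.round(s["tcp_pos"],4),"yaw_x",round(float(np.degrees(np.arctan2(M[1,0],M[0,0]))),2),"tilt z",np.round(M[:,2],3),"F",np.round(s["force"],1),"gap",np.round(s["finger_gap"],3),"q",np.round(s["q"],2))
    print("shift tool mm",np.round(M.T@(np.array(pos)-s["tcp_pos"])*1000,1))
    if yaw is not None:
        c,sn=np.cos(np.radians(yaw)),np.sin(np.radians(yaw))
        D=np.array([[c,sn,0],[sn,-c,0],[0,0,-1.]])
        rv=(q.inv()*R.from_matrix(D)).as_rotvec();print("turn tool",np.round(rv,3))
        print("shift in final axes",np.round(D.T@(np.array(pos)-s["tcp_pos"])*1000,1))
E
python3 -c "
from go import *
togo([.535,-.012,.2],125)"
```

```text
t 1.15 tcp [0.4335 0.1737 0.2268] yaw_x 159.69 tilt z [-0.002  0.002 -1.   ] F [0.4 1.2 0.2] gap 1.004 q [ 0.14  0.32  1.82  0.    1.   -1.08]
shift tool mm [-159.7 -139.    26.2]
turn tool [ 0.    -0.003  0.605]
shift in final axes [-210.4  -23.4   26.8]
```

servo_tool(
  motion=[
    [-31, -28, 5, 0, 0, 0.12, 1],
    [-34, -24, 5, 0, 0, 0.12, 1],
    [-37, -19, 5, 0, 0, 0.12, 1],
    [-38, -15, 5, 0, 0, 0.12, 1],
    [-38, -10, 5, 0, 0, 0.12, 1],
    [0, 0, 0, 0, 0, 0, 1],
    [0, 0, 0, 0, 0, 0, 1],
  ],
)

```text
t: 1.73
tcp_pos: [0.5314, -0.0194, 0.201]
tool_rot: [0.475, 0.88, 0.001, 0.001]
force: [-0.3, 0.3, 0.4]
finger_gap: 1.001
```

```bash
python3 -c "
from go import *
togo([.535,-.012,.2],125)
for n in ['top','wrist']:
    d=manip.snapshot(n);cv2.imwrite(f'pics/{n}1.png',d['frame'][:,:,::-1]);np.savez(f'{n}1.npz',**d)
"
```

```text
t 1.73 tcp [ 0.5314 -0.0194  0.201 ] yaw_x 123.24 tilt z [ 0.003  0.    -1.   ] F [-0.3  0.3  0.4] gap 1.001 q [-0.25  0.44  1.7   0.    1.   -0.83]
shift tool mm [4.2 7.  1. ]
turn tool [ 0.003  0.002 -0.031]
shift in final axes [4.  7.1 1. ]
```

View pics/wrist1.png

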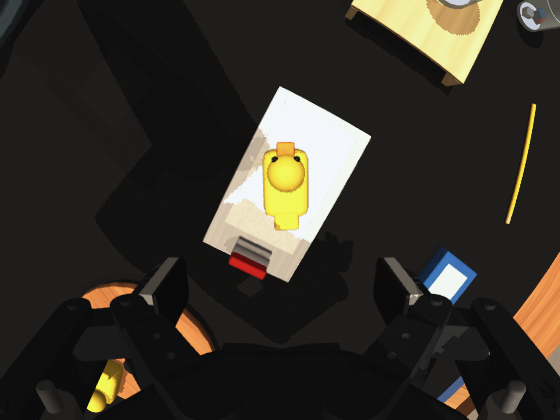

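```bash
python3 - <<'E'
from m import *
d=load("wrist1.npz")
im=d["frame"];cv2.imwrite("pics/w1c.png",cv2.resize(im[75:295,190:390,::-1],None,fx=2.7,fy=2.7,interpolation=2))
print("T",np.round(d["world_from_camera"],3).tolist())
for n,u,v,z in [("head",286,173,.056),("tail",286,228,.035),("bl",264,190,.043),("br",308,190,.043),("bl2",264,208,.043),("br2",308,208,.043)]:print(n,np.round(onz(d,u,v,z,True),4))
for u,v in [(280,87),(371,136),(289,282),(203,241)]:print("corner",np.round(onz(d,u,v,.005,True),4))
E
```

```text
T [[0.836, -0.53, -0.146, 0.497], [0.549, 0.807, 0.216, 0.036], [0.003, -0.26, 0.966, 0.343], [0.0, 0.0, 0.0, 1.0]]
head [0.5245 0.0035 0.056 ]
tail [ 0.5571 -0.0448  0.035 ]
bl [ 0.5174 -0.0228  0.043 ]
br [0.5521 0.     0.043 ]
bl2 [ 0.5268 -0.0375  0.043 ]
br2 [ 0.562  -0.0144  0.043 ]
corner [0.4748 0.0696 0.005 ]
corner [0.5823 0.0814 0.005 ]
corner [ 0.6026 -0.1059  0.005 ]
corner [ 0.4935 -0.1171  0.005 ]
```

View pics/w1c.png

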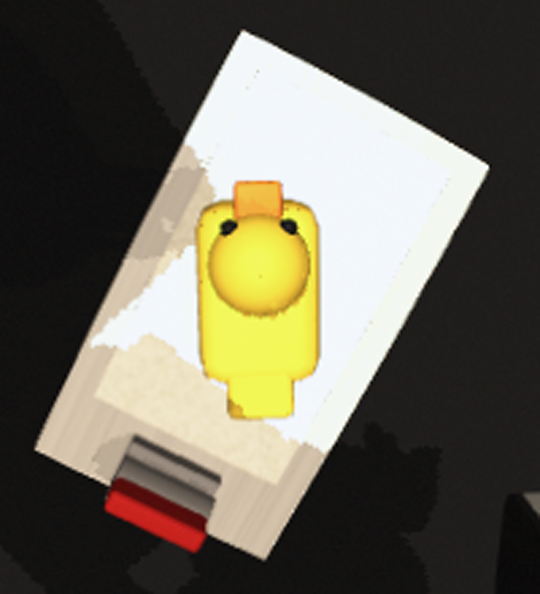

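```bash
python3 -c "
from go import *
togo([.5315,-.0065,.06],123.5)"
```

```text
t 1.83 tcp [ 0.5312 -0.018   0.2014] yaw_x 123.4 tilt z [ 0.004 -0.    -1.   ] F [-1.2  0.8  0.5] gap 1.004 q [-0.24  0.44  1.7   0.    1.   -0.83]
shift tool mm [  9.8   6.1 141.4]
turn tool [ 0.003  0.003 -0.002]
shift in final axes [  9.4   6.6 141.4]
```

servo_tool(
  motion=[
    [5, 3, 10, 0, 0, 0, 1],
    [5, 3, 25, 0, 0, 0, 1],
    [0, 0, 35, 0, 0, 0, 1],
    [0, 0, 35, 0, 0, 0, 1],
    [0, 0, 25, 0, 0, 0, 1],
    [0, 0, 11, 0, 0, 0, 1],
    [0, 0, 0, 0, 0, 0, 1],
  ],
)

```text
t: 2.42
tcp_pos: [0.5283, 0.0077, 0.0566]
tool_rot: [0.466, 0.885, 0.002, 0.004]
force: [-0.8, -0.3, -0.8]
finger_gap: 0.999
```

```bash
python3 -c "
from go import *
togo([.5315,-.0065,.010],123.5)
d=manip.snapshot('wrist');cv2.imwrite('pics/w2.png',d['frame'][:,:,::-1])"
```

```text
t 2.42 tcp [0.5283 0.0077 0.0566] yaw_x 124.5 tilt z [ 0.009  0.001 -1.   ] F [-0.8 -0.3 -0.8] gap 0.999 q [-0.2   0.67  1.82  0.    0.64 -0.8 ]
shift tool mm [-13.3  -5.7  46.6]
turn tool [0.008 0.004 0.018]
shift in final axes [-13.6  -5.1  46.6]
```

View pics/w2.png

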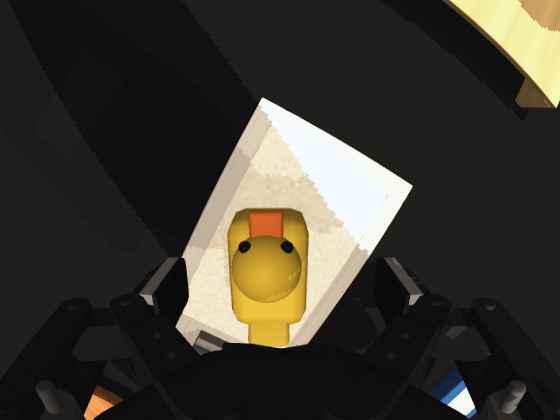

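servo_tool(
  motion=[
    [-7, -3, 0, 0.008, 0.004, 0.01, 1],
    [-6, -2, 0, 0, 0, 0, 1],
    [0, 0, 0, 0, 0, 0, 1],
    [0, 0, 0, 0, 0, 0, 1],
  ],
)

```text
t: 2.8
tcp_pos: [0.5328, -0.0042, 0.0605]
tool_rot: [0.468, 0.884, 0.0, 0.002]
force: [-0.1, 0.3, -0.1]
finger_gap: 1.001
```

```bash
python3 -c "
from go import *
togo([.5315,-.0065,.010],123.5)"
```

```text
t 2.8 tcp [ 0.5328 -0.0042  0.0605] yaw_x 124.2 tilt z [ 0.004 -0.001 -1.   ] F [-0.1  0.3 -0.1] gap 1.001 q [-0.22  0.67  1.8  -0.    0.67 -0.81]
shift tool mm [-1.  -2.5 50.5]
turn tool [0.002 0.003 0.012]
shift in final axes [-1.2 -2.4 50.5]
```

servo_tool(
  motion=[
    [0, -2, 13, 0, 0, 0.01, 1],
    [0, 0, 13, 0, 0, 0, 1],
    [0, 0, 13, 0, 0, 0, 1],
    [0, 0, 9, 0, 0, 0, 1],
    [0, 0, 0, 0, 0, 0, 1],
    [0, 0, 0, 0, 0, 0, 1],
  ],
)

```text
t: 3.3
tcp_pos: [0.5375, -0.0081, 0.0172]
tool_rot: [0.474, 0.881, 0.003, 0.01]
force: [0.3, -0.5, -0.3]
finger_gap: 1.0
```

```bash
python3 -c "
from go import *
togo([.5315,-.0065,.010],123.5)
d=manip.snapshot('wrist');cv2.imwrite('pics/w3.png',d['frame'][:,:,::-1])"
```

```text
t 3.3 tcp [ 0.5375 -0.0081  0.0172] yaw_x 123.44 tilt z [ 0.02  -0.005 -1.   ] F [ 0.3 -0.5 -0.3] gap 1.0 q [-0.22  0.75  1.81 -0.    0.56 -0.81]
shift tool mm [ 4.8 -4.2  7.1]
turn tool [ 0.014  0.015 -0.001]
shift in final axes [ 4.7 -4.1  7.2]
```

View pics/w3.png

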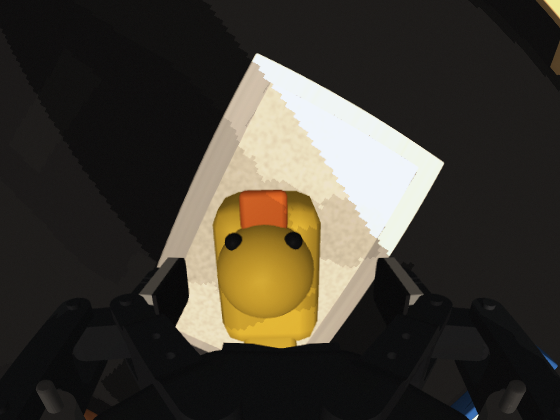

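servo_tool(
  motion=[
    [4, -4, 4, 0.014, 0.015, 0, 1],
    [1, -1, 3, 0, 0, 0, 1],
    [0, 0, 0, 0, 0, 0, 1],
    [0, 0, 0, 0, 0, 0, 1],
  ],
)

```text
t: 3.68
tcp_pos: [0.5313, -0.0069, 0.0116]
tool_rot: [0.474, 0.881, 0.0, 0.001]
force: [-0.6, -0.2, -0.3]
finger_gap: 0.996
```

```bash
python3 -c "
from go import *
togo([.5315,-.0065,.010],123.5)
d=manip.snapshot('wrist');cv2.imwrite('pics/w4.png',d['frame'][:,:,::-1])"
```

```text
t 3.68 tcp [ 0.5313 -0.0069  0.0116] yaw_x 123.44 tilt z [ 0.001 -0.    -1.   ] F [-0.6 -0.2 -0.3] gap 0.996 q [-0.22  0.76  1.81  0.    0.56 -0.81]
shift tool mm [0.2 0.4 1.6]
turn tool [ 0.001  0.001 -0.001]
shift in final axes [0.2 0.4 1.6]
```

View pics/w4.png

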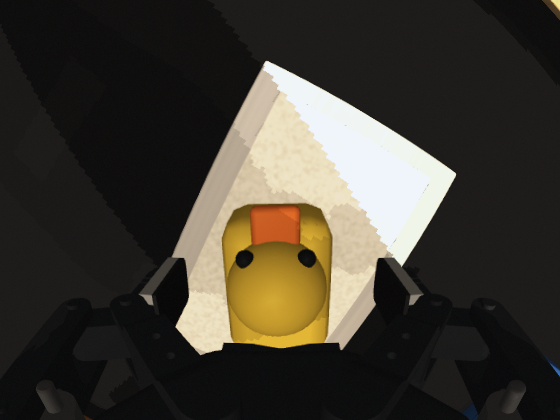

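The duck is centred between the pads (column 277 against 282). Closing.

servo_tool(
  motion=[
    [0, 0, 0, 0, 0, 0, -1],
    [0, 0, 0, 0, 0, 0, -1],
    [0, 0, 0, 0, 0, 0, -1],
    [0, 0, 0, 0, 0, 0, -1],
    [0, 0, 0, 0, 0, 0, -1],
    [0, 0, 0, 0, 0, 0, -1],
    [0, 0, 0, 0, 0, 0, -1],
    [0, 0, 0, 0, 0, 0, -1],
  ],
  grip_force=30,
)

```text
t: 4.4
tcp_pos: [0.5315, -0.0068, 0.0121]
tool_rot: [0.474, 0.881, 0.0, 0.001]
force: [0.5, -0.1, 0.3]
finger_gap: 0.51
```

servo_tool(
  motion=[
    [0, 0, -5, 0, 0, 0, -1],
    [0, 0, -15, 0, 0, 0, -1],
    [0, 0, -25, 0, 0, 0, -1],
    [0, 0, -30, 0, 0, 0, -1],
    [0, 0, -20, 0, 0, 0, -1],
    [0, 0, 0, 0, 0, 0, -1],
    [0, 0, 0, 0, 0, 0, -1],
  ],
)

```text
t: 4.98
tcp_pos: [0.5296, -0.0064, 0.1103]
tool_rot: [0.474, 0.881, -0.0, -0.002]
force: [-0.5, -0.5, -1.8]
finger_gap: 0.509
```

```bash
python3 -c "
from go import *
togo([.554,-.266,.12],123.5)
for n in ['wrist','top','scene']:
    d=manip.snapshot(n);cv2.imwrite(f'pics/{n}5.png',d['frame'][:,:,::-1]);np.savez(f'{n}5.npz',**d)
a=cv2.imread('pics/wrist5.png');b=cv2.imread('pics/scene5.png')[90:300,130:410]
cv2.imwrite('pics/m5.png',np.hstack([a[:,80:480],cv2.resize(b,None,fx=2*.7,fy=2)]))
"
```

```text
t 4.98 tcp [ 0.5296 -0.0064  0.1103] yaw_x 123.45 tilt z [-0.003  0.001 -1.   ] F [-0.5 -0.5 -1.8] gap 0.509 q [-0.22  0.58  1.78  0.    0.79 -0.81]
shift tool mm [-230.  -122.7  -10. ]
turn tool [-0.002 -0.003 -0.001]
shift in final axes [-230.  -122.9   -9.7]
```

View pics/m5.png

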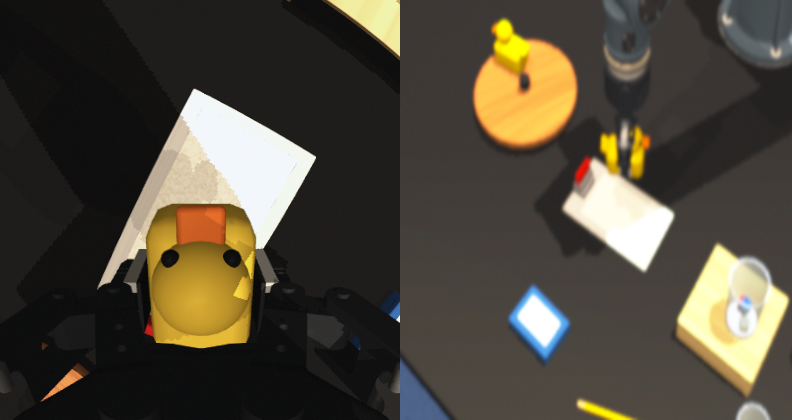

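servo_tool(
  motion=[
    [-12, -6, -2, 0, 0, 0, -1],
    [-25, -13, -2, 0, 0, 0, -1],
    [-32, -17, -2, 0, 0, 0, -1],
    [-32, -17, 0, 0, 0, 0, -1],
    [-32, -17, 0, 0, 0, 0, -1],
    [-32, -17, 0, 0, 0, 0, -1],
    [-30, -16, 0, 0, 0, 0, -1],
    [-15, -8, 0, 0, 0, 0, -1],
    [0, 0, 0, 0, 0, 0, -1],
    [0, 0, 0, 0, 0, 0, -1],
    [0, 0, 0, 0, 0, 0, -1],
  ],
)

```text
t: 6.05
tcp_pos: [0.5445, -0.2592, 0.0991]
tool_rot: [0.473, 0.881, -0.003, -0.015]
force: [-0.1, 0.9, -0.3]
finger_gap: 0.506
```

```bash
python3 -c "
from go import *
togo([.554,-.266,.06],123.5)"
```

```text
t 6.05 tcp [ 0.5445 -0.2592  0.0991] yaw_x 123.52 tilt z [-0.029  0.01  -1.   ] F [-0.1  0.9 -0.3] gap 0.506 q [-0.62  0.68  1.57 -0.01  0.92 -1.2 ]
shift tool mm [-11.8   4.9  38.7]
turn tool [-0.019 -0.024  0.001]
shift in final axes [-10.9   4.2  39.1]
```

servo_tool(
  motion=[
    [-6, 2, 0, -0.019, -0.024, 0, -1],
    [-5, 2, 6, 0, 0, 0, -1],
    [0, 0, 12, 0, 0, 0, -1],
    [0, 0, 12, 0, 0, 0, -1],
    [0, 0, 7, 0, 0, 0, -1],
    [0, 0, 0, 0, 0, 0, -1],
    [0, 0, 0, 0, 0, 0, -1],
  ],
)

```text
t: 6.63
tcp_pos: [0.551, -0.2575, 0.0546]
tool_rot: [0.47, 0.883, 0.001, -0.007]
force: [-0.2, 0.1, -0.4]
finger_gap: 0.511
```

```bash
python3 -c "
from go import *
togo([.554,-.266,.037],123.5)
d=manip.snapshot('wrist');cv2.imwrite('pics/w6.png',d['frame'][:,:,::-1])"
```

```text
t 6.63 tcp [ 0.551  -0.2575  0.0546] yaw_x 123.96 tilt z [-0.01   0.008 -1.   ] F [-0.2  0.1 -0.4] gap 0.511 q [-0.62  0.75  1.59  0.    0.82 -1.21]
shift tool mm [-8.9 -2.2 17.5]
turn tool [-0.004 -0.013  0.008]
shift in final axes [-8.7 -2.2 17.6]
```

View pics/w6.png

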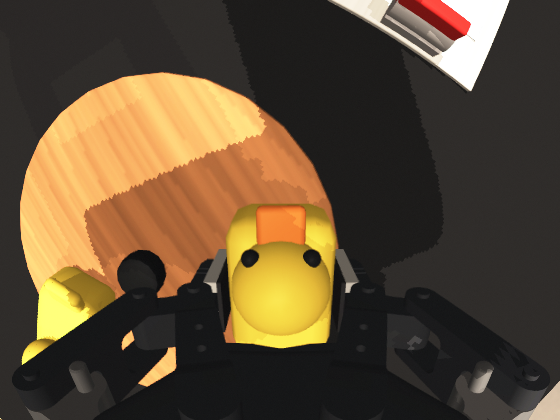

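servo_tool(
  motion=[
    [-5, -1, 0, -0.004, -0.013, 0, -1],
    [-4, -1, 3, 0, 0, 0, -1],
    [0, 0, 4, 0, 0, 0, -1],
    [0, 0, 3, 0, 0, 0, -1],
    [0, 0, 0, 0, 0, 0, -1],
    [0, 0, 0, 0, 0, 0, -1],
  ],
)

```text
t: 7.18
tcp_pos: [0.5556, -0.2678, 0.0449]
tool_rot: [0.47, 0.883, -0.0, 0.002]
force: [0.3, 0.5, -0.4]
finger_gap: 0.509
```

```bash
python3 -c "
from go import *
togo([.554,-.266,.037],123.5)"
```

```text
t 7.18 tcp [ 0.5556 -0.2678  0.0449] yaw_x 123.95 tilt z [ 0.004 -0.003 -1.   ] F [ 0.3  0.5 -0.4] gap 0.509 q [-0.63  0.77  1.59 -0.    0.79 -1.22]
shift tool mm [ 2.4 -0.3  7.9]
turn tool [0.001 0.004 0.008]
shift in final axes [ 2.4 -0.4  7.9]
```

servo_tool(
  motion=[
    [1, 0, 2, 0.001, 0.004, 0, -1],
    [0, 0, 2, 0, 0, 0, -1],
    [0, 0, 2, 0, 0, 0, -1],
    [0, 0, 0, 0, 0, 0, -1],
    [0, 0, 0, 0, 0, 0, -1],
  ],
)

```text
t: 7.6
tcp_pos: [0.5551, -0.267, 0.0386]
tool_rot: [0.47, 0.883, 0.0, 0.0]
force: [0.5, 0.0, -1.1]
finger_gap: 0.512
```

```bash
python3 -c "
from go import *
togo([.554,-.266,.037],123.5)"
```

```text
t 7.6 tcp [ 0.5551 -0.267   0.0386] yaw_x 123.94 tilt z [ 0.001 -0.    -1.   ] F [ 0.5  0.  -1.1] gap 0.512 q [-0.63  0.78  1.59  0.    0.78 -1.22]
shift tool mm [ 1.5 -0.3  1.6]
turn tool [0.    0.    0.008]
shift in final axes [ 1.5 -0.3  1.6]
```

servo_tool(
  motion=[
    [0, 0, 1.5, 0, 0, 0, -1],
    [0, 0, 0, 0, 0, 0, -1],
    [0, 0, 0, 0, 0, 0, -1],
  ],
)

```text
t: 7.85
tcp_pos: [0.5554, -0.2671, 0.0373]
tool_rot: [0.47, 0.883, 0.0, 0.001]
force: [-1.4, 0.7, -0.8]
finger_gap: 0.51
```

```bash
python3 -c "
from go import *
togo([.554,-.266,.037],123.5)"
```

```text
t 7.85 tcp [ 0.5554 -0.2671  0.0373] yaw_x 123.95 tilt z [ 0.001 -0.001 -1.   ] F [-1.4  0.7 -0.8] gap 0.51 q [-0.63  0.78  1.59  0.    0.78 -1.22]
shift tool mm [ 1.7 -0.5  0.3]
turn tool [0.001 0.001 0.008]
shift in final axes [ 1.7 -0.5  0.3]
```

servo_tool(
  motion=[
    [0, 0, 0.5, 0, 0, 0, -1],
    [0, 0, 0, 0, 0, 0, 0.15],
    [0, 0, 0, 0, 0, 0, 0.4],
    [0, 0, 0, 0, 0, 0, 0.4],
    [0, 0, 0, 0, 0, 0, 0.4],
    [0, 0, 0, 0, 0, 0, 0.4],
  ],
)

```text
t: 8.35
tcp_pos: [0.5558, -0.2674, 0.0375]
tool_rot: [0.47, 0.883, -0.0, 0.001]
force: [0.3, 0.2, 0.9]
finger_gap: 0.698
```

```bash
python3 -c "
from go import *
togo([.554,-.266,.15],123.5)
d=manip.snapshot('wrist');cv2.imwrite('pics/w7.png',d['frame'][:,:,::-1])"
```

```text
t 8.35 tcp [ 0.5558 -0.2674  0.0375] yaw_x 123.95 tilt z [ 0.002 -0.001 -1.   ] F [0.3 0.2 0.9] gap 0.698 q [-0.63  0.78  1.59  0.    0.77 -1.22]
shift tool mm [   1.9   -0.6 -112.6]
turn tool [0.001 0.002 0.008]
shift in final axes [   2.1   -0.7 -112.5]
```

View pics/w7.png

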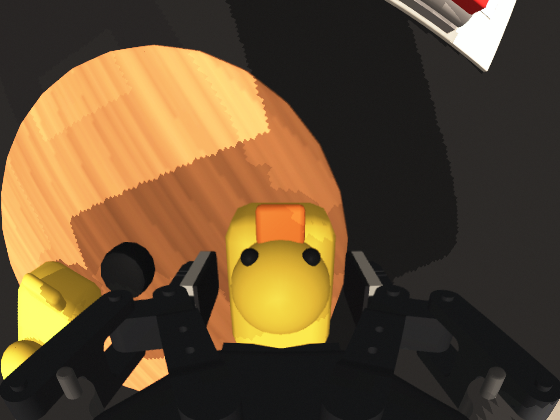

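servo_tool(
  motion=[
    [0, 0, -5, 0, 0, 0, 0.4],
    [0, 0, -15, 0, 0, 0, 0.4],
    [0, 0, -30, 0, 0, 0, 0.4],
    [0, 0, -40, 0, 0, 0, 0.4],
    [0, 0, -35, 0, 0, 0, 0.4],
    [0, 0, -10, 0, 0, 0, 0.4],
    [0, 0, 0, 0, 0, 0, 0.4],
  ],
)

```text
t: 8.98
tcp_pos: [0.5542, -0.2664, 0.1772]
tool_rot: [0.47, 0.883, 0.0, -0.002]
force: [-0.6, 0.2, -0.2]
finger_gap: 0.699
```

```bash
python3 -c "
from go import *
togo([.545,-.101,.15],95.8)
for n in ['wrist','top','scene']:
    d=manip.snapshot(n);cv2.imwrite(f'pics/{n}8.png',d['frame'][:,:,::-1]);np.savez(f'{n}8.npz',**d)
a=cv2.imread('pics/wrist8.png');b=cv2.imread('pics/scene8.png')[80:290,130:410]
cv2.imwrite('pics/m8.png',np.hstack([a[:,80:480],cv2.resize(b,None,fx=2*.7,fy=2)]))
"
```

```text
t 8.98 tcp [ 0.5542 -0.2664  0.1772] yaw_x 123.94 tilt z [-0.003  0.003 -1.   ] F [-0.6  0.2 -0.2] gap 0.699 q [-0.63  0.58  1.51  0.    1.06 -1.22]
shift tool mm [142.2  84.8  27.7]
turn tool [-0.002 -0.003  0.491]
shift in final axes [165.5   7.6  27.2]
```

View pics/m8.png

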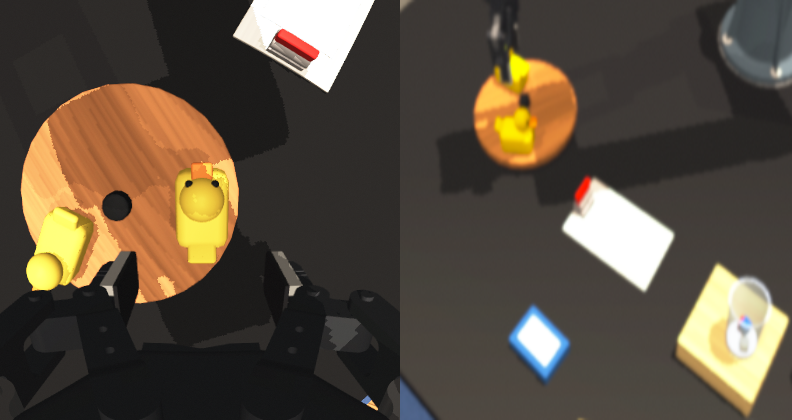

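servo_tool(
  motion=[
    [15, 9, 0, 0, 0, 0.06, 0.4],
    [32, 18, 0, 0, 0, 0.12, 1],
    [33, 14, 3, 0, 0, 0.12, 1],
    [33, 10, 5, 0, 0, 0.12, 1],
    [30, 4, 5, 0, 0, 0.07, 1],
    [15, 1, 5, 0, 0, 0, 1],
    [0, 0, 5, 0, 0, 0, 1],
    [0, 0, 0, 0, 0, 0, 1],
    [0, 0, 0, 0, 0, 0, 1],
  ],
)

```text
t: 9.88
tcp_pos: [0.5392, -0.0874, 0.1342]
tool_rot: [0.678, 0.735, -0.006, -0.02]
force: [0.4, -0.0, 0.6]
finger_gap: 0.998
```

```bash
python3 -c "
from go import *
togo([.545,-.101,.1],95.8)
for n in ['wrist']:
    d=manip.snapshot(n);cv2.imwrite(f'pics/{n}9.png',d['frame'][:,:,::-1]);np.savez(f'{n}9.npz',**d)
"
```

```text
t 9.88 tcp [ 0.5392 -0.0874  0.1342] yaw_x 94.59 tilt z [-0.037  0.018 -0.999] F [ 0.4 -0.   0.6] gap 0.998 q [-0.37  0.57  1.69  0.    0.92 -0.45]
shift tool mm [-14.7   5.9  33.7]
turn tool [-0.036 -0.021 -0.021]
shift in final axes [-14.1   4.4  34.2]
```

View pics/wrist9.png

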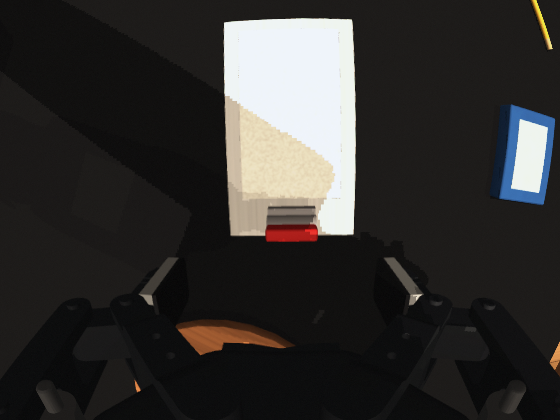

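servo_tool(
  motion=[
    [-7, 3, 0, -0.036, -0.021, -0.02, 1],
    [-7, 2, 0, 0, 0, 0, 1],
    [0, 0, 0, 0, 0, 0, 1],
    [0, 0, 0, 0, 0, 0, 1],
    [0, 0, 0, 0, 0, 0, 1],
  ],
)

```text
t: 10.35
tcp_pos: [0.5471, -0.1081, 0.1336]
tool_rot: [0.674, 0.739, 0.0, 0.001]
force: [0.6, -0.6, -0.3]
finger_gap: 0.999
```

```bash
python3 -c "
from go import *
togo([.545,-.101,.1],95.8)
for n in ['wrist']:
    d=manip.snapshot(n);cv2.imwrite(f'pics/{n}10.png',d['frame'][:,:,::-1]);np.savez(f'{n}10.npz',**d)
f=d['frame'].astype(int);m=(f[:,:,0]>130)&(f[:,:,1]<70);v,u=np.nonzero(m)
print(u.min(),u.max(),v.min(),v.max(),u.mean(),v.mean());print(onz(d,u.mean(),v.mean(),.042,True))
for U in(u.min(),u.max()+1):print(onz(d,U,v.mean(),.043,True))
w=(f.min(2)>110)
P=np.nonzero(w[:240]);print(P[1].min(),P[1].max(),P[0].min(),P[0].max())
"
```

```text
t 10.35 tcp [ 0.5471 -0.1081  0.1336] yaw_x 95.31 tilt z [ 0.002 -0.001 -1.   ] F [ 0.6 -0.6 -0.3] gap 0.999 q [-0.4   0.57  1.69 -0.    0.87 -0.49]
shift tool mm [ 7.3 -1.5 33.5]
turn tool [ 0.001  0.002 -0.009]
shift in final axes [ 7.3 -1.4 33.6]
252 305 199 211 279.23202614379085 204.88888888888889
[ 0.54644725 -0.10017589  0.042     ]
[ 0.52639184 -0.10178109  0.043     ]
[ 0.56610773 -0.0980888   0.043     ]
212 541 0 209
```

View pics/wrist10.png

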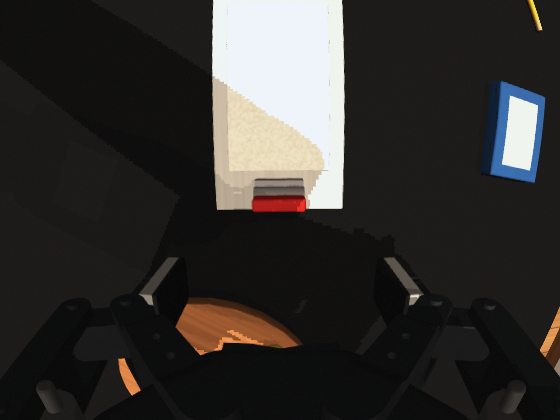

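servo_tool(
  motion=[
    [4, -1, 8, 0.001, 0.002, -0.004, 1],
    [4, 0, 20, 0, 0, 0, 1],
    [0, 0, 25, 0, 0, 0, 1],
    [0, 0, 20, 0, 0, 0, 1],
    [0, 0, 10, 0, 0, 0, 1],
    [0, 0, 5, 0, 0, 0, 1],
    [0, 0, 0, 0, 0, 0, 1],
    [0, 0, 0, 0, 0, 0, 1],
  ],
)

```text
t: 11.07
tcp_pos: [0.5471, -0.0993, 0.0422]
tool_rot: [0.672, 0.741, 0.001, 0.001]
force: [-0.2, 0.7, 0.7]
finger_gap: 0.998
```

```bash
python3 -c "
from go import *
togo([.546,-.099,.007],95.5)
for n in ['wrist']:
    d=manip.snapshot(n);cv2.imwrite(f'pics/{n}11.png',d['frame'][:,:,::-1]);np.savez(f'{n}11.npz',**d)
"
```

```text
t 11.07 tcp [ 0.5471 -0.0993  0.0422] yaw_x 95.57 tilt z [ 0.004  0.    -1.   ] F [-0.2  0.7  0.7] gap 0.998 q [-0.38  0.72  1.75  0.    0.67 -0.48]
shift tool mm [ 0.4 -1.2 35.2]
turn tool [0.004 0.    0.001]
shift in final axes [ 0.4 -1.1 35.2]
```

View pics/wrist11.png

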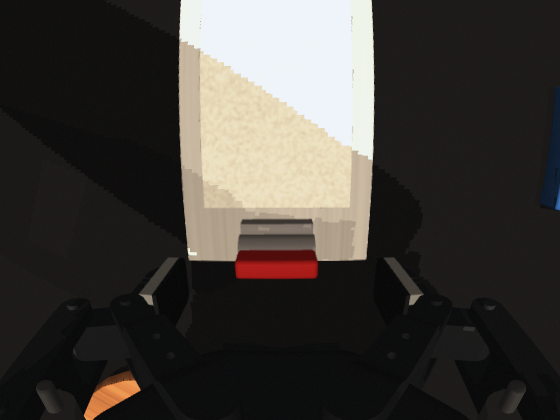

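servo_tool(
  motion=[
    [0, -2, 12, 0.004, 0, 0, 1],
    [0, 0, 12, 0, 0, 0, 1],
    [0, 0, 8, 0, 0, 0, 1],
    [0, 0, 4, 0, 0, 0, 1],
    [0, 0, 0, 0, 0, 0, 1],
    [0, 0, 0, 0, 0, 0, 1],
    [0, 0, 0, 0, 0, 0, 1],
  ],
)

```text
t: 11.7
tcp_pos: [0.5472, -0.1004, 0.0051]
tool_rot: [0.672, 0.741, 0.001, 0.003]
force: [0.8, 0.2, 0.1]
finger_gap: 1.001
```

```bash
python3 -c "
from go import *
togo([.546,-.099,.007],95.5)
for n in ['wrist']:
    d=manip.snapshot(n);cv2.imwrite(f'pics/{n}12.png',d['frame'][:,:,::-1]);np.savez(f'{n}12.npz',**d)
"
```

```text
t 11.7 tcp [ 0.5472 -0.1004  0.0051] yaw_x 95.56 tilt z [ 0.005 -0.003 -1.   ] F [0.8 0.2 0.1] gap 1.001 q [-0.38  0.79  1.75 -0.    0.6  -0.48]
shift tool mm [ 1.5 -1.  -1.9]
turn tool [0.005 0.003 0.001]
shift in final axes [ 1.5 -1.  -1.9]
```

View pics/wrist12.png

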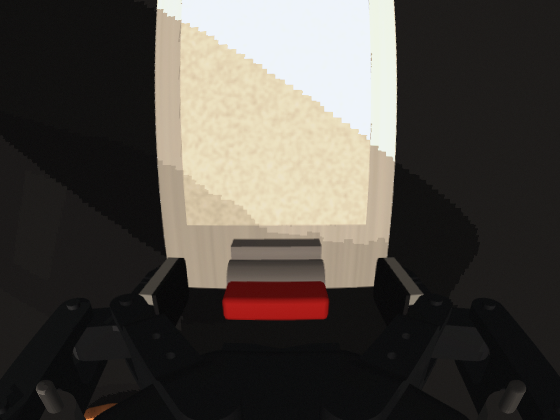

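servo_tool(
  motion=[
    [2, -1, -2, 0.005, 0.003, 0, 1],
    [0, 0, 0, 0, 0, 0, -1],
    [0, 0, 0, 0, 0, 0, -1],
    [0, 0, 0, 0, 0, 0, -1],
    [0, 0, 0, 0, 0, 0, -1],
    [0, 0, 0, 0, 0, 0, -1],
    [0, 0, 0, 0, 0, 0, -1],
    [0, 0, 0, 0, 0, 0, -1],
    [0, 0, 0, 0, 0, 0, -1],
  ],
  grip_force=40,
)

```text
t: 12.5
tcp_pos: [0.5466, -0.0986, 0.0089]
tool_rot: [0.672, 0.741, 0.0, 0.001]
force: [0.3, -0.2, 0.4]
finger_gap: 0.459
```

```bash
python3 - <<'E'
from go import *
togo([.546,-.099,.007],95.5)
for n in ['wrist','top']:
    d=manip.snapshot(n);cv2.imwrite(f'pics/{n}13.png',d['frame'][:,:,::-1]);np.savez(f'{n}13.npz',**d)
E
```

```text
t 12.5 tcp [ 0.5466 -0.0986  0.0089] yaw_x 95.58 tilt z [ 0.001 -0.001 -1.   ] F [ 0.3 -0.2  0.4] gap 0.459 q [-0.38  0.78  1.75 -0.    0.61 -0.48]
shift tool mm [-0.3 -0.7  1.9]
turn tool [0.001 0.001 0.001]
shift in final axes [-0.3 -0.7  1.9]
```

View pics/wrist13.png

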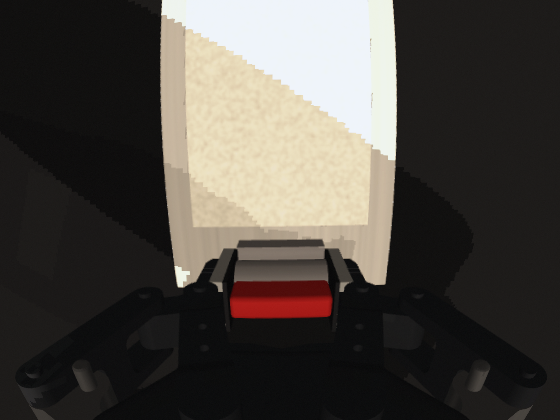

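servo_tool(
  motion=[
    [8, 2, 0, 0, 0, 0, -1],
    [16, 5, 0, 0, 0, 0.01, -1],
    [18, 5, 0, 0, 0, 0.01, -1],
    [18, 5, 0, 0, 0, 0.01, -1],
    [16, 4, 0, 0, 0, 0.006, -1],
    [10, 3, 0, 0, 0, 0, -1],
    [0, 0, 0, 0, 0, 0, -1],
    [0, 0, 0, 0, 0, 0, -1],
    [0, 0, 0, 0, 0, 0, -1],
  ],
)

```text
t: 13.35
tcp_pos: [0.5646, -0.0076, 0.009]
tool_rot: [0.685, 0.728, -0.001, 0.002]
force: [0.8, -0.4, 0.1]
finger_gap: 0.464
```

```bash
python3 - <<'E'
from go import *
togo([.565,.008,.009],93.5)
for n in ['wrist','top']:
    d=manip.snapshot(n);cv2.imwrite(f'pics/{n}14.png',d['frame'][:,:,::-1]);np.savez(f'{n}14.npz',**d)
a=cv2.imread('pics/top14.png');cv2.imwrite('pics/m14.png',cv2.resize(a[180:290,150:350],None,fx=4,fy=4,interpolation=2))
E
```

```text
t 13.35 tcp [ 0.5646 -0.0076  0.009 ] yaw_x 93.47 tilt z [ 0.002 -0.003 -1.   ] F [ 0.8 -0.4  0.1] gap 0.464 q [-0.21  0.79  1.73 -0.    0.62 -0.27]
shift tool mm [15.5  1.3 -0.1]
turn tool [ 0.001  0.003 -0.   ]
shift in final axes [15.5  1.3 -0. ]
```

View pics/wrist14.png

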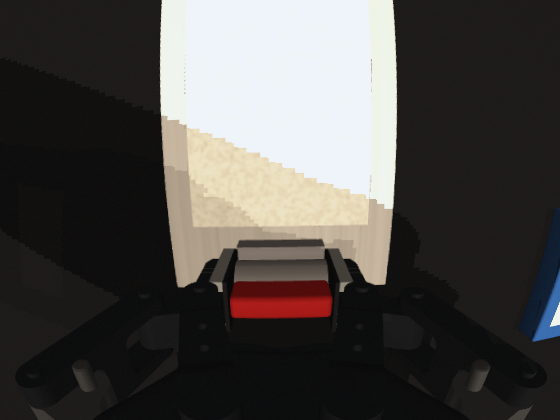

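View pics/m14.png

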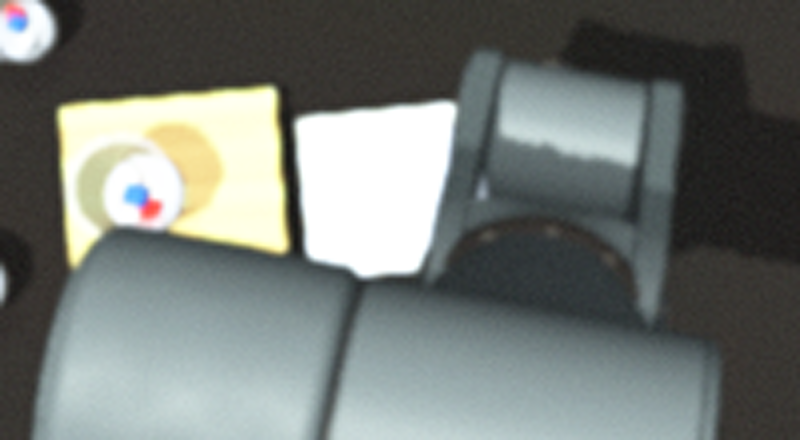

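```bash
cat > al.py <<'E'
from m import *
def edge(d,cols,rows,z,vert=False,rev=False):
    g=cv2.GaussianBlur(d["frame"],(3,3),0).astype(float)[:,:,1]
    P=[]
    for c in cols:
        l=g[rows[0]:rows[1],c] if not vert else g[c,rows[0]:rows[1]]
        gr=np.abs(np.diff(l));k=int(gr.argmax())
        w=gr[max(0,k-2):k+3];p=rows[0]+max(0,k-2)+(w*np.arange(len(w))).sum()/w.sum()+.5
        P.append(onz(d,*((c,p) if not vert else (p,c)),z)[:2])
    P=np.array(P);l=cv2.fitLine((P*1000).astype(np.float32),cv2.DIST_HUBER,0,.01,.01).ravel()
    return l,P
E
python3 - <<'E'
from al import *
d=load("top14.npz")
lr,_=edge(d,range(170,217),(195,212),.038)
lb,_=edge(d,range(227,260),(200,215),.005)
lf,_=edge(d,range(205,238),(213,228),.038,True)
bf,_=edge(d,range(214,240),(222,234),.005,True)
for n,l in [("riser side",lr),("board side",lb),("riser front",lf),("board front",bf)]:
    print(n,np.round(l[2:],1),round(float(np.degrees(np.arctan2(l[1],l[0]))),2))
n=np.array([lr[1],-lr[0]]);n*=np.sign(n[0]);print("side sep (want 15)",n@(lr[2:]-lb[2:]))
d0=load("top0.npz")
l0,_=edge(d0,range(170,217),(195,212),.038);print(l0)
l1,_=edge(d0,range(170,217),(250,268),.038);print("near side",np.round(l1[2:],1),np.degrees(np.arctan2(l1[1],l1[0])), n@(l0[2:]-l1[2:]))
E
```

```text
riser side [624.  232.8] -86.45
board side [613. 118.] -85.88
riser front [569.2 170.7] 11.76
board front [559.4 170.4] 4.13
side sep (want 15) 18.000292
[ 6.0829449e-02 -9.9814820e-01  6.2261224e+02  2.5291455e+02]
near side [477.9 243. ] -86.44532 145.05147
```

servo_tool(
  motion=[
    [6, 1.5, 0, 0, 0.002, 0, -1],
    [10, 0, 0, 0, 0, 0, -1],
    [12, 0, 0, 0, 0, 0, -1],
    [12, 0, 0, 0, 0, 0, -1],
    [10, 0, 0, 0, 0, 0, -1],
    [6, 0, 0, 0, 0, 0, -1],
    [0, 0, 0, 0, 0, 0, -1],
    [0, 0, 0, 0, 0, 0, -1],
  ],
)

```text
t: 14.12
tcp_pos: [0.5623, 0.0516, 0.0089]
tool_rot: [0.686, 0.728, -0.0, 0.001]
force: [0.3, -1.9, 0.5]
finger_gap: 0.46
```

```bash
python3 - <<'E'
from go import *
togo([.5575,.1385,.009],93.5)
for n in ['wrist','top']:
    d=manip.snapshot(n);cv2.imwrite(f'pics/{n}15.png',d['frame'][:,:,::-1]);np.savez(f'{n}15.npz',**d)
a=cv2.imread('pics/top15.png');cv2.imwrite('pics/m15.png',cv2.resize(a[180:290,150:350],None,fx=4,fy=4,interpolation=2))
E
```

```text
t 14.12 tcp [0.5623 0.0516 0.0089] yaw_x 93.37 tilt z [ 0.001 -0.003 -1.   ] F [ 0.3 -1.9  0.5] gap 0.46 q [-0.11  0.79  1.73 -0.    0.63 -0.16]
shift tool mm [87.   0.4 -0.3]
turn tool [ 0.001  0.003 -0.002]
shift in final axes [87.   0.6 -0.1]
```

View pics/wrist15.png

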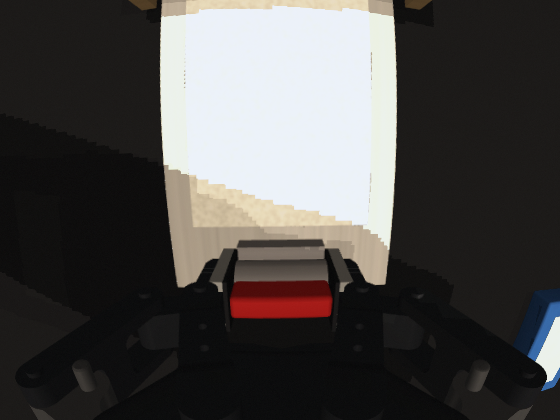

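View pics/m15.png

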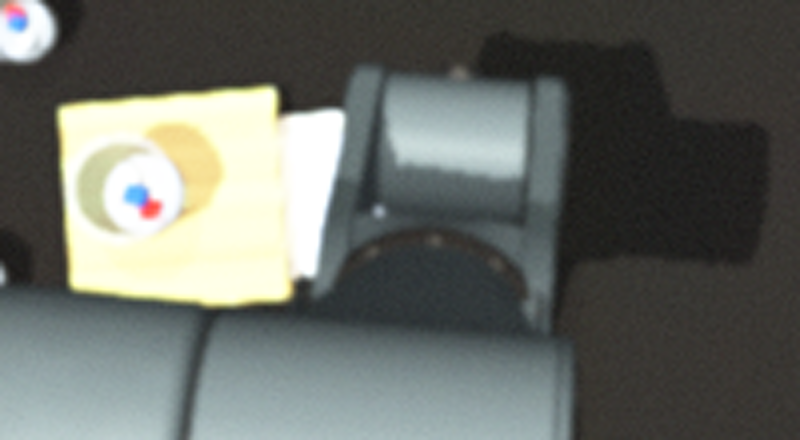

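servo_tool(
  motion=[
    [6, 1, 0, 0, 0.003, 0, -1],
    [10, 0, 0, 0, 0, 0, -1],
    [12, 0, 0, 0, 0, 0, -1],
    [12, 0, 0, 0, 0, 0, -1],
    [10, 0, 0, 0, 0, 0, -1],
    [8, 0, 0, 0, 0, 0, -1],
    [4, 0, 0, 0, 0, 0, -1],
    [0, 0, 0, 0, 0, 0, -1],
    [0, 0, 0, 0, 0, 0, -1],
  ],
)

```text
t: 14.97
tcp_pos: [0.5593, 0.1196, 0.009]
tool_rot: [0.686, 0.727, 0.0, 0.0]
force: [0.2, -1.7, 1.2]
finger_gap: 0.461
```

```bash
python3 - <<'E'
from go import *
togo([.5575,.1385,.009],93.5)
for n in ['wrist','scene']:
    d=manip.snapshot(n);cv2.imwrite(f'pics/{n}16.png',d['frame'][:,:,::-1]);np.savez(f'{n}16.npz',**d)
a=cv2.imread('pics/wrist16.png');b=cv2.imread('pics/scene16.png')[130:340,270:470]
cv2.imwrite('pics/m16.png',np.hstack([a[:,80:480],cv2.resize(b,None,fx=2,fy=2)]))
E
```

```text
t 14.97 tcp [0.5593 0.1196 0.009 ] yaw_x 93.33 tilt z [ 0.001  0.    -1.   ] F [ 0.2 -1.7  1.2] gap 0.461 q [ 0.02  0.79  1.71  0.    0.64 -0.04]
shift tool mm [19.  -0.7 -0. ]
turn tool [ 0.001 -0.    -0.003]
shift in final axes [19.  -0.6 -0. ]
```

View pics/m16.png

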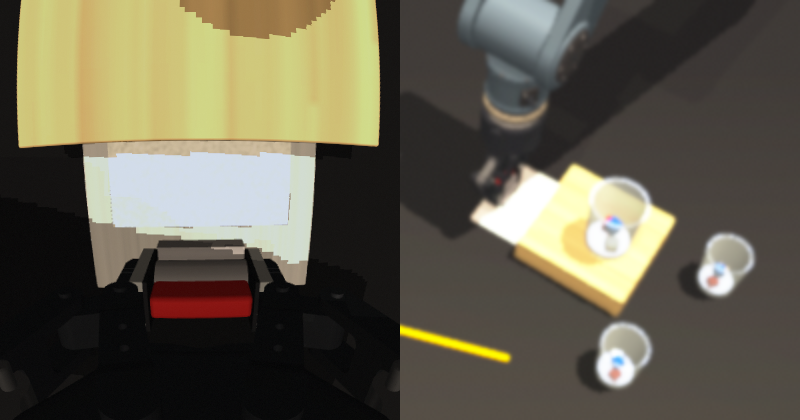

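```bash
python3 - <<'E'
from m import *
d=load("wrist16.npz")
f=d["frame"].astype(int)
for u in(140,200,280,360,420):
    c=f[110:165,u];k=110+np.abs(np.diff(c.sum(1))).argmax();print(u,k,onz(d,u,k+.5,.032,True)[:2],onz(d,u,k+.5,.038,True)[:2])
for u,v,z in[(97,147,.035),(460,147,.035)]:print(onz(d,u,v,z,True))
print(onz(d,190,282,.005,True),onz(d,388,282,.005,True))
E
```

```text
140 144 [0.50226815 0.17701501] [0.50499416 0.1774227 ]
200 141 [0.52685041 0.17845421] [0.52833855 0.17878944]
280 140 [0.55652095 0.18002452] [0.556515   0.18028067]
360 141 [0.58615147 0.18190504] [0.58465344 0.18206649]
420 143 [0.61063976 0.18371206] [0.60790861 0.18378252]
[0.48390126 0.17634699 0.035     ]
[0.62749663 0.18459974 0.035     ]
[0.51420112 0.10577419 0.005     ] [0.61703053 0.11131115 0.005     ]
```

servo_tool(
  motion=[
    [4, 0, 0, 0, 0, 0, -1],
    [4, 0, 0, 0, 0, 0, -1],
    [3, 0, 0, 0, 0, 0, -1],
    [0, 0, 0, 0, 0, 0, -1],
    [0, 0, 0, 0, 0, 0, -1],
  ],
)

```text
t: 15.48
tcp_pos: [0.5587, 0.1299, 0.009]
tool_rot: [0.688, 0.726, 0.0, 0.0]
force: [1.2, -2.8, 0.8]
finger_gap: 0.459
```

```bash
python3 - <<'E'
from go import *
togo([.5575,.1385,.009],93.5)
E
```

```text
t 15.48 tcp [0.5587 0.1299 0.009 ] yaw_x 93.11 tilt z [ 0.001  0.001 -1.   ] F [ 1.2 -2.8  0.8] gap 0.459 q [ 0.03  0.79  1.71  0.    0.64 -0.02]
shift tool mm [ 8.6 -0.7 -0. ]
turn tool [ 0.001 -0.001 -0.007]
shift in final axes [ 8.6 -0.7 -0. ]
```

servo_tool(
  motion=[
    [3, 0, 0, 0, 0, -0.005, -1],
    [2, 0, 0, 0, 0, 0, -1],
    [2, 0, 0, 0, 0, 0, -1],
    [0, 0, 0, 0, 0, 0, -1],
    [0, 0, 0, 0, 0, 0, -1],
  ],
)

```text
t: 15.9
tcp_pos: [0.5584, 0.1371, 0.0089]
tool_rot: [0.686, 0.728, 0.0, 0.0]
force: [0.2, -1.3, 1.3]
finger_gap: 0.463
```

servo_tool(
  motion=[
    [2, 0, 0, 0, 0, 0, -1],
    [0, 0, 0, 0, 0, 0, -1],
    [0, 0, 0, 0, 0, 0, -1],
  ],
)

```text
t: 16.15
tcp_pos: [0.5583, 0.1394, 0.009]
tool_rot: [0.686, 0.728, 0.0, 0.0]
force: [-0.0, -1.3, 1.2]
finger_gap: 0.462
```

servo_tool(
  motion=[
    [2, 0, 0, 0, 0, 0, -1],
    [0, 0, 0, 0, 0, 0, -1],
    [0, 0, 0, 0, 0, 0, -1],
  ],
)

```text
t: 16.4
tcp_pos: [0.5581, 0.1403, 0.0089]
tool_rot: [0.686, 0.727, -0.0, 0.0]
force: [-0.1, -0.9, 1.3]
finger_gap: 0.462
```

servo_tool(
  motion=[
    [2, 0, 0, 0, 0, 0, -1],
    [0, 0, 0, 0, 0, 0, -1],
    [0, 0, 0, 0, 0, 0, -1],
  ],
)

```text
t: 16.65
tcp_pos: [0.558, 0.1402, 0.0089]
tool_rot: [0.686, 0.727, -0.001, 0.001]
force: [-0.7, -0.8, 0.1]
finger_gap: 0.463
```

servo_tool(
  motion=[
    [2, 0, 0, 0, 0, 0, -1],
    [1, 0, 0, 0, 0, 0, -1],
  ],
)

```text
t: 16.82
tcp_pos: [0.5579, 0.1404, 0.0091]
tool_rot: [0.686, 0.727, -0.003, 0.002]
force: [0.0, -6.3, 1.8]
finger_gap: 0.461
```

servo_tool(
  motion=[
    [0, 0, 0, 0, 0, 0, -1],
    [0, 0, 0, 0, 0, 0, -1],
    [0, 0, 0, 0, 0, 0, 0.1],
    [0, 0, 0, 0, 0, 0, 0.6],
    [0, 0, 0, 0, 0, 0, 1],
    [0, 0, 0, 0, 0, 0, 1],
    [0, 0, 0, 0, 0, 0, 1],
  ],
)

```text
t: 17.4
tcp_pos: [0.5572, 0.1426, 0.0089]
tool_rot: [0.686, 0.728, -0.003, 0.001]
force: [-0.1, -0.3, -1.1]
finger_gap: 0.999
```

```bash
python3 - <<'E'
from go import *
togo([.5575,.1385,.009],93.5)
d=manip.snapshot('wrist');cv2.imwrite('pics/w17.png',d['frame'][:,:,::-1])
E
```

```text
t 17.4 tcp [0.5572 0.1426 0.0089] yaw_x 93.38 tilt z [-0.002 -0.005 -1.   ] F [-0.1 -0.3 -1.1] gap 0.999 q [ 0.06  0.79  1.7  -0.01  0.65  0.01]
shift tool mm [-4.1  0.1 -0.1]
turn tool [-0.002  0.005 -0.002]
shift in final axes [-4.1  0.1 -0.1]
```

View pics/w17.png

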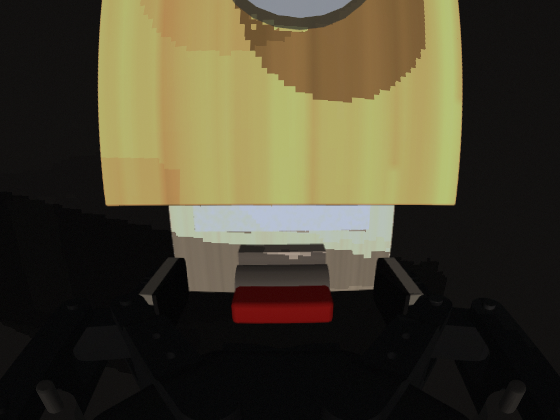

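servo_tool(
  motion=[
    [0, 0, -8, 0, 0, 0, 1],
    [0, 0, -20, 0, 0, 0, 1],
    [0, 0, -30, 0, 0, 0, 1],
    [-10, 0, -35, 0, 0, 0, 1],
    [-20, 0, -35, 0, 0, 0, 1],
    [-20, 0, -20, 0, 0, 0, 1],
    [0, 0, 0, 0, 0, 0, 1],
    [0, 0, 0, 0, 0, 0, 1],
  ],
)

```text
t: 18.12
tcp_pos: [0.5593, 0.0931, 0.1652]
tool_rot: [0.685, 0.729, -0.004, 0.0]
force: [-0.3, 0.2, 0.2]
finger_gap: 1.002
```

```bash
python3 - <<'E'
from go import *
togo([.5575,.1385,.009],93.5)
for n in ['wrist','scene','top']:
    d=manip.snapshot(n);cv2.imwrite(f'pics/{n}18.png',d['frame'][:,:,::-1]);np.savez(f'{n}18.npz',**d)
a=cv2.imread('pics/wrist18.png');b=cv2.imread('pics/scene18.png')[80:290,170:430]
cv2.imwrite('pics/m18.png',np.hstack([a[:,80:480],cv2.resize(b,None,fx=1.5,fy=2)]))
d=dict(np.load('wrist18.npz'));f=d['frame'].astype(int);m=(f[:,:,0]>120)&(f[:,:,1]<60);v,u=np.nonzero(m)
print(u.min(),u.max(),u.mean(),v.mean(),onz(d,u.mean(),v.mean(),.042,True))
E
```

```text
t 18.12 tcp [0.5593 0.0931 0.1652] yaw_x 93.53 tilt z [-0.005 -0.006 -1.   ] F [-0.3  0.2  0.2] gap 1.002 q [-0.03  0.54  1.64 -0.01  0.97 -0.09]
shift tool mm [ 46.3   1.8 156. ]
turn tool [-0.005  0.006  0.001]
shift in final axes [ 45.4   1.  156.2]
260 306 282.6751269035533 149.8223350253807 [0.5584268  0.13902459 0.042     ]
```

View pics/m18.png

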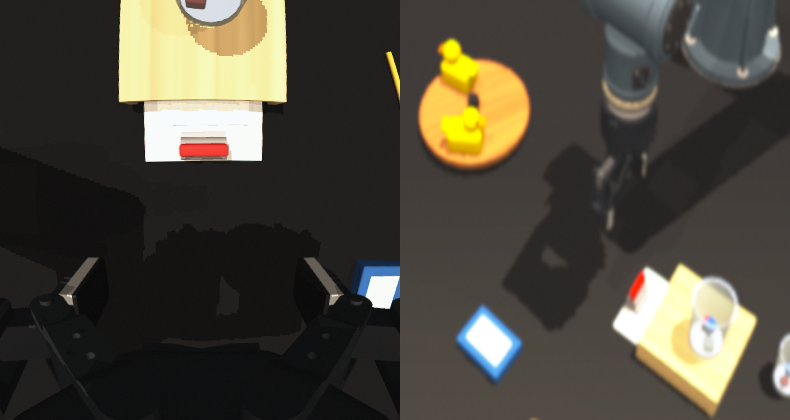

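View pics/top18.png

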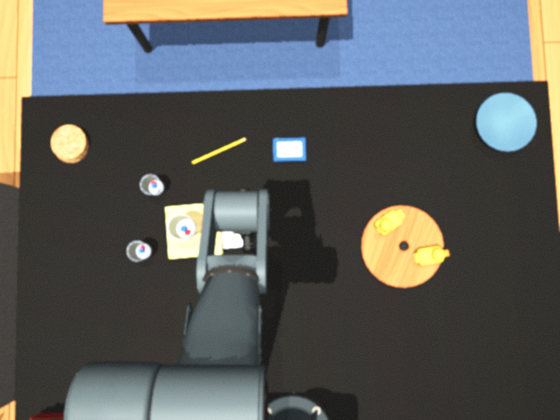

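```bash
python3 - <<'E'
from m import *
d=load("wrist18.npz");f=d["frame"].astype(int)
a=onz(d,282,102,.036,True);b=onz(d,282,161.5,.003,True);print("outside len (54 home)",np.linalg.norm((a-b)[:2]))
P=[onz(d,u,v,z,True)[:2] for u,v,z in[(200,101,.038),(366.5,102,.038),(224.5,161,.005),(342.5,161,.005)]]
print(np.round(P,4)); r=P[1]-P[0];e=np.array([-r[1],r[0]])/np.linalg.norm(r);w=r/np.linalg.norm(r)
print("roof width",np.linalg.norm(r),"board width",np.linalg.norm(P[3]-P[2]),"y off",w@((P[2]+P[3])/2-(P[0]+P[1])/2),"angle",np.degrees(np.arctan2(*(r[::-1]))),np.degrees(np.arctan2(*((P[3]-P[2])[::-1]))))
g=d["frame"][90:175,200:370,::-1];cv2.imwrite("pics/c18.png",cv2.resize(g,None,fx=4.5,fy=4.5,interpolation=0))
E
```

```text
outside len (54 home) 0.053513357766011675
[[0.4872 0.1768]
 [0.6254 0.1847]
 [0.5046 0.1227]
 [0.6155 0.1298]]
roof width 0.13843000774584033 board width 0.1110387630354547 y off 0.0005957159633895631 angle 3.280255344127134 3.639535547219277
```

View pics/c18.png

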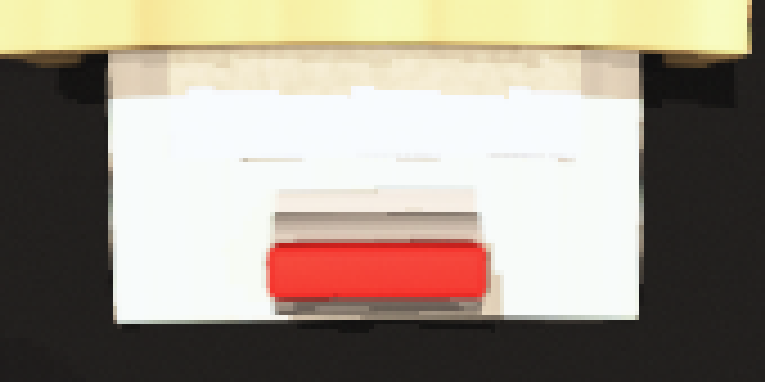

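servo_tool(
  motion=[
    [0, 0, 0, 0, 0, 0, 1],
    [0, 0, 0, 0, 0, 0, 1],
    [0, 0, 0, 0, 0, 0, 1],
  ],
)

```text
t: 18.52
tcp_pos: [0.5551, 0.0959, 0.1589]
tool_rot: [0.684, 0.73, -0.008, -0.005]
force: [0.2, -0.6, 0.7]
finger_gap: 0.999
```

```bash
python3 -c "
from station import manip
print(manip.sign_off())"
```

```text
the job is handed in; nothing more can be done
None
```

I stood the duck on the lazy susan about 75 mm from its axis. I then gripped the clipboard by its clip, slid it under the riser until it stopped against the back wall, let go and backed off. I handed the job in at about 18.5 s; the hand-in gives no verdict.

- **Clipboard:** the wrist view showed 53.5 mm of board outside the roof, where 54 mm is fully home. It was about 0.6 mm off centre and about 0.4° off parallel.
- **Ducks:** both looked upright on the lazy susan in the scene view.
- **Tumbler and card box:** both looked unmoved in the views, but I did not re-measure their positions.
- **Robot:** the gripper was open and clear of everything.

One reading was unclear: while pushing home, the wrist force stayed near 1 N after the board first stopped. It rose to about 6 N only on the last push. I relied on the board having stopped moving and on the wrist view above. One fit of the riser's front edge from the top camera failed, so I took that edge from the wrist view instead. No other check disagreed.

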